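Pop the orange fuse hatch

TASK

Two beige power units stand on the bench, one with an orange and one with a blue fuse hatch in its top, each held by a push-push latch. With a fingertip press the white mark on the orange hatch once, straight down until it clicks home, then draw back a good 10 cm clear of the hatch as it pops up, and watch for a couple of seconds that it stays open. Do not press it down again or pull it up, leave the blue hatch shut, and do not move or pick up the things lying about.

Things in the scene. Friction and masses are not known exactly. Their poses are not given: they have to be found in the camera images.
- unit_orange: fixed beige bench power unit, 190 mm (own x) x 160 mm (own y) x 88 mm high, an orange fuse hatch in the middle of its top; origin at the centre of its underside, own x runs from its front (hatch's free edge) to its back (hatch's hinge), z up. Small sockets and a rotary switch stick out up to 16 mm from its front and back
- orange_press (a point): centre of the white press mark (18 mm across) on the upper face of the orange lid; moves with it. Lid 86 mm (unit's x) x 66 mm (unit's y) x 6 mm; shut, it is level, its upper face 95 mm above the bench, 7 mm proud of the unit's top. The mark is 21 mm from the lid's free edge and 65 mm from the hinge line (unit's y axis, lid's far edge)
- hatch_orange (a joint): opening angle of the orange lid (rad), 0 = shut. Push-push latch: pressing the mark down 3 mm (-0.045) trips it; it bottoms 5 mm down (-0.075) and takes about 3 N until then. As the finger draws back, a spring swings the lid up in about 1 s to about 0.69, where it stays (free edge about 145 mm above the bench). Pressed down fully again, it latches shut
- unit_blue: fixed beige bench power unit, 190 mm (own x) x 160 mm (own y) x 88 mm high, a blue fuse hatch in the middle of its top; origin at the centre of its underside, own x runs from its front (hatch's free edge) to its back (hatch's hinge), z up. Small sockets and a rotary switch stick out up to 16 mm from its front and back
- blue_press (a point): centre of the white press mark (18 mm across) on the upper face of the blue lid; moves with it. Lid 86 mm (unit's x) x 66 mm (unit's y) x 6 mm; shut, it is level, its upper face 95 mm above the bench, 7 mm proud of the unit's top. The mark is 21 mm from the lid's free edge and 65 mm from the hinge line (unit's y axis, lid's far edge)
- hatch_blue (a joint): opening angle of the blue lid (rad), same mechanism as the orange one; 0 = shut and latched
- fuse_cap_a: loose brass fuse cap, 30 mm across and 22 mm high, standing on the orange unit's top behind the hatch; origin at the centre of its underside
- fuse_cap_b: loose brass fuse cap, 30 mm across and 22 mm high, standing on the blue unit's top behind the hatch; origin at the centre of its underside
- screwdriver: loose screwdriver with a red handle, 200 mm long, lying between the units along its own x axis (handle towards -x)
- spool: loose empty white reel, 72 mm across and 42 mm high; origin at the centre of its underside
- flange: loose steel vacuum flange ring, 70 mm across and 14 mm high; origin at the centre of its underside
- cleaner: loose blue bottle, 56 mm across and 130 mm high; origin at the centre of its underside
- fuse_box: loose cardboard box 90 x 55 x 35 mm; origin at the centre of its underside
- wrench: loose steel wrench, 170 mm long, lying at the back of the bench

How it is judged:
On the way, in this order (a step that is already met when the one before it is completed fails the run):
1. the orange hatch is pressed in (value of joint hatch_orange below -0.02 rad).
2. the orange hatch has popped up and stays open by itself for 1.5 s, the gripper clear of it (value of joint hatch_orange above 0.5 rad and distance between the grasp point and orange_press above 0.07 m), for 1.5 s.
At the end, for the whole second after the job is handed in: The orange hatch stands popped open by itself (between 0.5 and 0.85 rad) and still, the gripper's grasp point at least 70 mm from its press mark, the blue hatch shut (below 0.05 rad), every loose thing within 30 mm of where it was (all of step 2 and value of joint hatch_orange below 0.85 rad and velocity of joint hatch_orange between -0.05 and 0.05 rad/s and value of joint hatch_blue below 0.05 rad and distance of each of fuse_cap_a, fuse_cap_b, screwdriver, spool, flange, cleaner, fuse_box, wrench from where it was at the start of the episode below 0.03 m); the robot touches nothing.
It fails at once if the popped hatch is pushed back down (pressed a second time) (value of joint hatch_orange between 0.12 and 0.55 rad and velocity of joint hatch_orange below -0.15 rad/s).
It fails at once if the orange hatch is pulled up beyond where it pops to (value of joint hatch_orange above 0.9 rad).
It fails at once if the blue hatch is opened (value of joint hatch_blue above 0.1 rad).
It fails at once if a loose thing is moved or lifted (distance of any of fuse_cap_a, fuse_cap_b, screwdriver, spool, flange, cleaner, fuse_box, wrench from where it was at the start of the episode above 0.03 m).
It also fails if it takes over 38 s, if anything falls off the work surface, if the arm or the gripper's body presses on something with over 40 N, if the wrist force passes 120 N, or if a joint passes its speed limit or range.

ROBOT

A 6-joint arm with a two-finger parallel gripper is mounted at the origin on the work surface. World frame = base frame: x ahead of the robot, y to its left, z up, the work surface at z = 0. Lengths are in m, angles in rad, forces in N, time in s.
With the tool pointing down it reaches from about 0.3 to 0.95 m from the base axis. Payload 3.1 kg.
Tool frame: the origin (TCP) lies at the very end of the fingers, on their centre line; the grasp point (between the pads) lies 19 mm behind it; z points along the fingers, x is the direction in which the jaws open and shut, and the axes are right-handed (so a half turn about z gives the same grasp; the last joint's range is limited). The gripper opens to 85 mm and grips with 20 to 120 N. Pads are 22 mm wide; open, the fingers measure 114 mm over their backs; the gripper's body (76 mm by 85 mm) begins 54 mm behind the grasp point. The pads swing forward as they close: fully open they stand 13 mm farther back than shut.
Start: joints at [1.182, 0.308, 1.634, -0, 1.2, -0.07], TCP at [0.196, 0.594, 0.203] pointing down, gripper open.
Joint ranges: [-3.06, 3.06], [-0.79, 1.96], [0.05, 2.63], [-1.19, 4.34], [0.05, 2.64], [-2.94, 2.94]. Speed limits (rad/s): [2.79, 2.79, 3.14, 3.14, 3.14, 3.14].

INTERFACE

Orientations are given as a unit quaternion [w, x, y, z].
In Python, from cell import manip gives the robot as it stands. The module is installed in compiled form; this text tells all that it offers.
- The arm moves only by the tool send_rows, never from a script. Its argument "increments" is one flat list of numbers, 6 for each row, row after row: the shift along the world's x, y, z in m, then the turn, a rotation vector about the world's x, y, z in units of 8 degrees (1.0 is 8 degrees). In form: [dx, dy, dz, rx, ry, rz, dx, dy, dz, rx, ry, rz, ...]. A call has 1 to 10 rows; each row is the pose to reach, as a shift and turn from the pose commanded when the call began; what a row does not reach only later rows make up. A row lasts 1/8 s, in which the tool goes at most 62.5 mm and 10.7 degrees, less where a joint would pass 70% of its speed; a pose out of reach is approached as far as the arm can. A call with a gripper value outside its range is refused whole. "jaw" is the opening, from -1 (shut) to 1 (fully open), so that 0 is half open, set as the call begins (left out, the last holds). The fingers move at their own pace and stop on an object; "grip_force" is the grip in N (left out, the last holds). Time passes only in rows, so rows that repeat a pose let the fingers close. It gives the time, the measured TCP pose, the force and the opening at its end, in the units of the state.
- manip.get_obs(): the state, without advancing time (a new reading comes with each control period).
- manip.capture(name): name is "side" or "top"; returns a dict with "image" (480x640x3 uint8, blue, green, red), "depth" (480x640 float32, m along the optical axis (not along the pixel's ray), 0 where there is no reading), "mtx" (3x3 intrinsics, pixels), "pose" (4x4, takes a point from camera to world coordinates). Camera axes: x right, y down, z forward; pixel columns grow to the right and rows downward; lengths in m; the calibration is good to about 2 mm. A picture is of the moment at which its call begins.
- manip.finish_job(): hands the job in, once; it reports no verdict.
The state is a dict: "time": time; "joint_pos": joint angles; "joint_velocities": joint speeds; "effort": joint torques, N m; "tool_pos": TCP position; "tool_rot": TCP orientation; "contact_force": force on the tool from outside, world axes, zero at the start; "moment": the same for the moment, N m; "opening": finger opening in m.
Only numpy, scipy, OpenCV 4.12 (cv2) and the standard library are available. Lean on these libraries where they do the work, as an engineer would, in place of code of your own. Each camera call takes 0.05 s, during which the arm holds its last target.

## Working session

There is one attempt and no reset: what is moved stays moved. The work goes in short steps, Python scripts to look and compute and a tool call to move; the robot and the scene stay as the last step left them, time stands still between calls to the robot, and variables do not carry over. Pictures are saved under pics/ and viewed, and the job is handed in when it is done.

Besides the shell and the picture viewer there is one more tool, called in YAML: its name, and indented under it one key for each argument. send_rows: Moves the arm, as the interface text tells. Its arguments: {"type":"object","properties":{"increments":{"type":"array","items":{"type":"number"}},"jaw":{"type":"number"},"grip_force":{"type":"number"}},"required":["increments"]}

```bash
mkdir -p pics
python3 - <<'E'
from cell import manip
import cv2,pickle
d={}
for n in("top","side"):
    c=manip.capture(n); d[n]=c; cv2.imwrite(f"pics/{n}0.png",c["image"]); print(c["mtx"],c["pose"])
pickle.dump(d,open("c0.pkl","wb"))
o=manip.get_obs(); print(o)
E
```

```text
[[484.41220176   0.         316.22661878]
 [  0.         484.41220176 240.83563129]
 [  0.           0.           1.        ]] [[ 0.00929285 -0.99947052  0.03118204  0.51597687]
 [-0.99976089 -0.00990378 -0.01949554  0.01657662]
 [ 0.01979403 -0.03099341 -0.99932357  1.36092621]
 [ 0.          0.          0.          1.        ]]
[[554.59626878   0.         317.86745966]
 [  0.         554.59626878 241.78310527]
 [  0.           0.           1.        ]] [[-0.9853211  -0.11375415  0.12728831  0.33701806]
 [-0.17053519  0.62204265 -0.76418629  1.35371919]
 [ 0.00775061 -0.77467602 -0.63231084  1.19907221]
 [ 0.          0.          0.          1.        ]]
{'time': 0.1, 'joint_pos': array([ 1.18227320e+00,  3.08976370e-01,  1.63507674e+00, -1.06459729e-05,
        1.19971100e+00, -6.96868391e-02]), 'joint_velocities': array([ 0.00215283, -0.00215967, -0.00526113, -0.00170039,  0.00138142,
       -0.00102057]), 'effort': array([-1.72517330e-04, -4.16412127e+01, -2.77643448e+01, -6.45039631e-05,
        4.03901344e-03, -1.96200006e-05]), 'tool_pos': array([0.19562186, 0.59272857, 0.20161727]), 'tool_rot': array([ 5.77522805e-04,  8.10387712e-01,  5.85892975e-01, -9.19404930e-04]), 'contact_force': array([0.57157353, 0.97250273, 0.28373021]), 'moment': array([ 0.01967892, -0.02038026,  0.00853008]), 'opening': 0.0855620560331915}
```

View pics/top0.png

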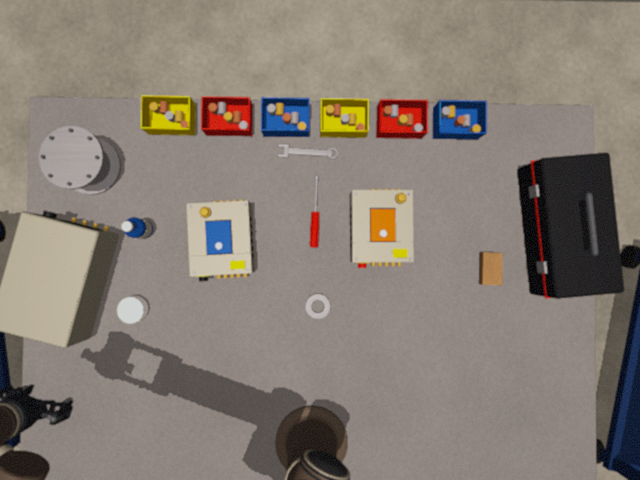

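View pics/side0.png

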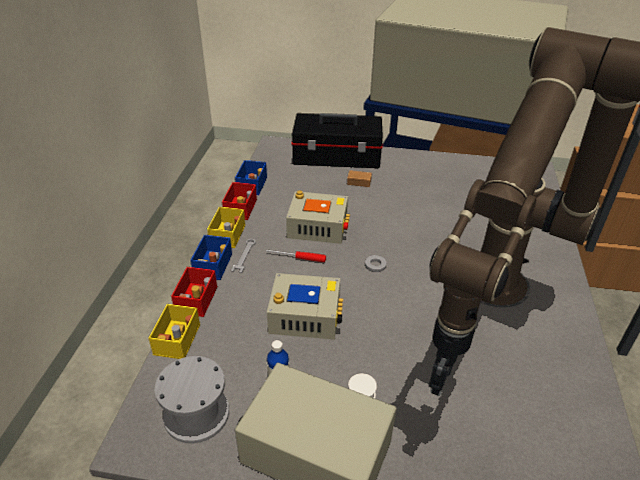

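The top view shows the orange lid at about (382,225) with its mark near (383,233). The blue lid is at (219,237). In the side view the orange mark is near (322,207). The gripper is at the far left, at y≈0.59. Next I'll measure the mark.

```bash
cat > h.py <<'E'
import numpy as np,cv2
def ray(c,u,v):
    d=np.linalg.inv(c["mtx"])@[u,v,1]; return c["pose"][:3,3],c["pose"][:3,:3]@d
def onz(c,u,v,z):
    o,d=ray(c,u,v); return o+d*(z-o[2])/d[2]
def lid(c,roi):
    x0,y0,x1,y1=roi; im=c["image"][y0:y1,x0:x1]; h=cv2.cvtColor(im,cv2.COLOR_BGR2HSV)
    m=((h[...,0]>6)&(h[...,0]<17)&(h[...,1]>190)).astype(np.uint8)
    k=cv2.connectedComponentsWithStats(m)
    i=1+np.argmax(k[2][1:,4]); m=(k[1]==i).astype(np.uint8)
    cn=max(cv2.findContours(m,cv2.RETR_EXTERNAL,cv2.CHAIN_APPROX_NONE)[0],key=cv2.contourArea)
    f=cv2.drawContours(np.zeros_like(m),[cn],-1,1,-1)
    w=(f>0)&(h[...,1]<120)
    wt=np.where(f>0,np.clip((200.-h[...,1])/200,0,1),0); wt[~cv2.dilate(w.astype(np.uint8),np.ones((3,3))).astype(bool)]=0
    v,u=np.nonzero(wt); W=wt[v,u]
    return cn.reshape(-1,2)+[x0,y0],((u*W).sum()/W.sum()+x0,(v*W).sum()/W.sum()+y0)
E
python3 - <<'E'
import pickle,numpy as np,cv2
from h import *
d=pickle.load(open("c0.pkl","rb"))
R=[]
for n,roi in(("top",(355,200,410,248)),("side",(300,196,334,217))):
    c=d[n]; cn,p=lid(c,roi); print(n,p,onz(c,*p,.095)); R.append(ray(c,*p))
    r=cv2.minAreaRect(cn.astype(np.float32)); b=cv2.boxPoints(r)
    print(r,[onz(c,*q,.095)[:2].round(4) for q in b])
    z=c["depth"][int(round(p[1])),int(round(p[0]))]; o,dd=ray(c,*p); print("depth pt",o+z*dd)
A=np.hstack([R[0][1][:,None],-R[1][1][:,None]]); t=np.linalg.lstsq(A,R[1][0]-R[0][0],rcond=None)[0]
print(R[0][0]+t[0]*R[0][1],R[1][0]+t[1]*R[1][1])
E
python3 - <<'E'
import cv2
a=cv2.imread("pics/top0.png")[180:280,330:430];b=cv2.imread("pics/side0.png")[180:250,270:370]
cv2.imwrite("pics/z.png",cv2.hconcat([cv2.resize(a,(400,400),interpolation=0),cv2.copyMakeBorder(cv2.resize(b,(400,280),interpolation=0),0,120,0,0,0)]))
E
```

```text
top (np.float64(nan), np.float64(nan)) [nan nan nan]
((386.1166687011719, 209.6287078857422), (19.313209533691406, 6.161586284637451), 21.250505447387695) [array([ 0.6407, -0.1644]), array([ 0.6559, -0.1702]), array([ 0.638 , -0.2177]), array([ 0.6228, -0.2119])]h.py:16: RuntimeWarning: invalid value encountered in scalar divide
  return cn.reshape(-1,2)+[x0,y0],((u*W).sum()/W.sum()+x0,(v*W).sum()/W.sum()+y0)
Traceback (most recent call last):
ValueError: cannot convert float NaN to integer
```

View pics/z.png

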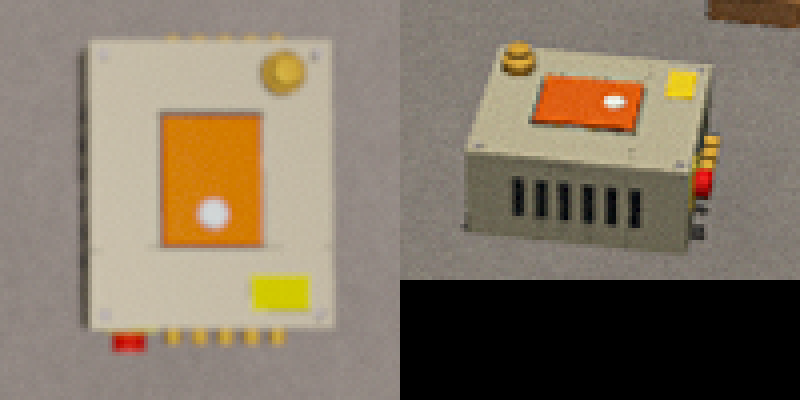

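The zoom shows the mark clearly in both views, at about (383,233) in top and (323.5,205.5) in side. The lid hue differs between cameras, so I'll widen the mask.

```bash
sed -i 's/>6)&(h\[...,0\]<17)&(h\[...,1\]>190/>=2)\&(h[...,0]<21)\&(h[...,1]>160/' h.py
python3 - <<'E'
import pickle,numpy as np,cv2
from h import *
d=pickle.load(open("c0.pkl","rb"))
R=[]
for n,roi in(("top",(362,200,404,246)),("side",(302,197,332,215))):
    c=d[n]; cn,p=lid(c,roi); print(n,p,onz(c,*p,.095)); R.append(ray(c,*p))
    r=cv2.minAreaRect(cn.astype(np.float32)); b=cv2.boxPoints(r)
    print(r,[onz(c,*q,.095)[:2].round(4) for q in b])
    z=c["depth"][int(round(p[1])),int(round(p[0]))]; o,dd=ray(c,*p); print("depth pt",o+z*dd)
A=np.hstack([R[0][1][:,None],-R[1][1][:,None]]); t=np.linalg.lstsq(A,R[1][0]-R[0][0],rcond=None)[0]
print(R[0][0]+t[0]*R[0][1],R[1][0]+t[1]*R[1][1])
E
```

```text
top (np.float64(382.91134042329156), np.float64(232.96493629567232)) [ 0.57786995 -0.18290568  0.095     ]
((382.5, 224.5), (31.0, 23.0), 90.0) [array([ 0.6406, -0.1512]), array([ 0.6412, -0.2118]), array([ 0.5597, -0.2122]), array([ 0.5591, -0.1517])]
depth pt [ 0.57783316 -0.18278709  0.09575254]
side (np.float64(323.16010802469134), np.float64(205.01466049382717)) [ 0.57541633 -0.18024514  0.095     ]
((316.5719299316406, 205.24497985839844), (26.30952262878418, 11.851137161254883), 5.440331935882568) [array([ 0.6382, -0.1397]), array([ 0.6477, -0.2091]), array([ 0.5556, -0.2107]), array([ 0.5487, -0.1417])]
depth pt [ 0.57555236 -0.18112043  0.09437002]
[ 0.57798349 -0.18327161  0.0926778 ] [ 0.57592996 -0.18355007  0.09262128]
```

Mark ≈ (0.577, -0.182, 0.095), averaged over the views, which agree to about 3 mm. The unit is aligned with world axes and the hinge is on the +x side. I'll shut the jaws and travel high.

send_rows:
  increments: [0.025, -0.05, 0.01, 0, 0, 0, 0.05, -0.1, 0.02, 0, 0, 0, 0.075, -0.15, 0.03, 0, 0, 0, 0.1, -0.2, 0.03, 0, 0, 0, 0.125, -0.25, 0.03, 0, 0, 0, 0.15, -0.3, 0.03, 0, 0, 0, 0.175, -0.35, 0.03, 0, 0, 0, 0.2, -0.4, 0.03, 0, 0, 0, 0.225, -0.45, 0.03, 0, 0, 0, 0.25, -0.5, 0.03, 0, 0, 0]
  jaw: -1
  grip_force: 20

```text
time: 1.35
tool_pos: [0.4462, 0.0918, 0.2326]
tool_rot: [-0.0, 0.81, 0.586, 0.0]
contact_force: [0.7, 0.5, -0.2]
opening: 0.0001
```

send_rows:
  increments: [0.022, -0.046, 0, 0, 0, 0, 0.044, -0.092, 0, 0, 0, 0, 0.066, -0.138, 0, 0, 0, 0, 0.088, -0.184, 0, 0, 0, 0, 0.11, -0.23, 0, 0, 0, 0, 0.131, -0.274, 0, 0, 0, 0, 0.131, -0.274, -0.04, 0, 0, 0, 0.131, -0.274, -0.08, 0, 0, 0, 0.131, -0.274, -0.105, 0, 0, 0, 0.131, -0.274, -0.105, 0, 0, 0]

```text
time: 2.6
tool_pos: [0.5741, -0.1795, 0.1244]
tool_rot: [-0.003, 0.81, 0.586, -0.002]
contact_force: [0.2, -0.6, 0.5]
opening: 0.0004
```

Run:
```python
from cell import manip
import cv2
o=manip.get_obs();print(o["time"],o["tool_pos"],o["contact_force"])
c=manip.capture("side");a=c["image"][130:250,250:410];b=manip.capture("top")["image"][150:300,310:460]
cv2.imwrite("pics/p1.png",cv2.hconcat([cv2.resize(a,None,fx=2.5,fy=2.5),cv2.resize(b,(300,300))]))
o=manip.get_obs();print(o["time"],o["tool_pos"],o["contact_force"])
```

```text
2.6 [ 0.57408943 -0.179459    0.12441519] [ 0.23930952 -0.56874981  0.50257206]
2.7 [ 0.57719749 -0.18056938  0.12815243] [-0.05909137  0.52549242 -0.46643826]
```

View pics/p1.png

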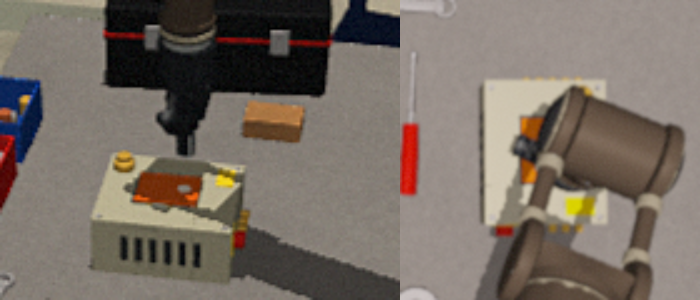

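The side view shows the tip at about (324,191), above the mark at (323,205). I'd expect a smaller pixel gap for 33 mm of height, so I'll check before descending.

Run:
```python
from cell import manip
from h import *
c=manip.capture("side")
o=manip.get_obs();p=o["tool_pos"];print(p)
def pr(P):
    T=np.linalg.inv(c["pose"]);q=c["mtx"]@(T[:3,:3]@P+T[:3,3]);return q[:2]/q[2]
print(pr(p),pr(np.array([.577,-.182,.095])))
for v in range(178,210):
    s=[]
    for u in (322,323,324,325,326):
        z=c["depth"][v,u];oo,d=ray(c,u,v);s.append(str((oo+z*d).round(3)))
    print(v,s[0],s[2],s[4],c["image"][v,324])
```

```text
[ 0.57794116 -0.18084588  0.1290755 ]
[322.59279282 196.62605694] [322.78812666 204.6737018 ]
178 [ 0.581 -0.181  0.203] [ 0.572 -0.168  0.212] [ 0.567 -0.177  0.207] [18 22 18]
179 [ 0.575 -0.141  0.225] [ 0.571 -0.162  0.212] [ 0.567 -0.177  0.204] [10 13  9]
180 [ 0.576 -0.151  0.215] [ 0.571 -0.158  0.211] [ 0.568 -0.187  0.193] [12  6  3]
181 [ 0.575 -0.145  0.215] [ 0.571 -0.161  0.205] [ 0.566 -0.173  0.198] [10 12 13]
182 [ 0.575 -0.148  0.209] [ 0.572 -0.165  0.199] [ 0.567 -0.179  0.191] [14 12  8]
183 [ 0.576 -0.154  0.201] [ 0.573 -0.173  0.189] [ 0.567 -0.178  0.187] [48 52 50]
184 [ 0.578 -0.163  0.191] [ 0.573 -0.174  0.185] [ 0.567 -0.178  0.183] [55 58 56]
185 [ 0.578 -0.165  0.186] [ 0.573 -0.173  0.182] [ 0.567 -0.178  0.179] [53 56 52]
186 [ 0.578 -0.166  0.182] [ 0.573 -0.176  0.176] [ 0.567 -0.18   0.174] [51 52 52]
187 [ 0.578 -0.165  0.178] [ 0.572 -0.171  0.175] [ 0.567 -0.181  0.169] [52 56 52]
188 [ 0.579 -0.171  0.171] [ 0.571 -0.163  0.176] [ 0.567 -0.18   0.166] [48 51 47]
189 [ 0.579 -0.169  0.168] [ 0.572 -0.172  0.166] [ 0.567 -0.183  0.16 ] [53 53 52
[... 1020 characters left out ...]
122]
202 [ 0.583 -0.201  0.092] [ 0.576 -0.202  0.092] [ 0.568 -0.193  0.099] [  0  39 109]
203 [ 0.58  -0.184  0.101] [ 0.575 -0.197  0.092] [ 0.567 -0.191  0.097] [ 12  50 116]
204 [ 0.581 -0.188  0.093] [ 0.573 -0.183  0.098] [ 0.567 -0.187  0.095] [110 118 127]
205 [ 0.579 -0.178  0.096] [ 0.572 -0.177  0.098] [ 0.566 -0.182  0.095] [126 133 132]
206 [ 0.578 -0.169  0.099] [ 0.572 -0.175  0.095] [ 0.565 -0.174  0.097] [ 90 107 122]
207 [ 0.577 -0.166  0.097] [ 0.571 -0.17   0.094] [ 0.564 -0.17   0.095] [ 27  50 101]
208 [ 0.576 -0.16   0.097] [ 0.569 -0.16   0.098] [ 0.563 -0.165  0.095] [  9  88 223]
209 [ 0.576 -0.159  0.093] [ 0.569 -0.157  0.095] [ 0.563 -0.162  0.093] [  2  56 155]
```

Depth puts the visible fingertip about 25 mm higher than the reported TCP. XY agrees. I'll go down gently and use force and the camera to find contact.

send_rows:
  increments: [0, -0.001, -0.006, 0, 0, 0, 0, -0.001, -0.012, 0, 0, 0, 0, -0.001, -0.018, 0, 0, 0, 0, -0.001, -0.024, 0, 0, 0, 0, -0.001, -0.024, 0, 0, 0]

```text
time: 3.38
tool_pos: [0.5762, -0.1812, 0.1028]
tool_rot: [-0.001, 0.81, 0.586, -0.0]
contact_force: [-0.1, -0.6, 0.1]
opening: 0.0002
```

```bash
cat > look.py <<'E'
import sys
from cell import manip
from h import *
c=manip.capture("side")
o=manip.get_obs();p=o["tool_pos"];print(o["time"],p,o["tool_rot"],o["contact_force"],o["opening"],o["joint_pos"])
T=np.linalg.inv(c["pose"])
q=c["mtx"]@(T[:3,:3]@p+T[:3,3]);print(q[:2]/q[2])
cv2.imwrite(sys.argv[1],cv2.resize(c["image"][150:240,270:390],None,fx=6,fy=6,interpolation=0))
E
python3 look.py pics/p2.png
```

```text
3.425 [ 0.57657878 -0.18135649  0.10324352] [-4.03942132e-04  8.10373983e-01  5.85912767e-01 -2.72097581e-04] [0.14866597 0.22272533 0.51101299] -8.781126011526779e-05 [-3.76758653e-01  3.79079299e-01  1.75728938e+00 -2.85450903e-05
  1.00619776e+00 -1.62875544e+00]
[322.91102891 202.82460303]
```

View pics/p2.png

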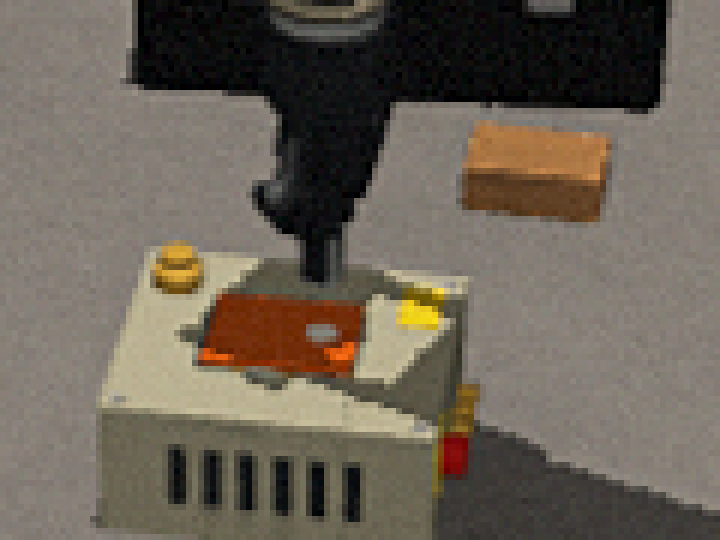

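The tip shows at image (323.5,197), while the reported TCP projects to (323,203). So the visible tip still stands above the lid and directly over the mark. I'll continue the guarded descent.

send_rows:
  increments: [0, 0, -0.003, 0, 0, 0, 0, 0, -0.006, 0, 0, 0, 0, 0, -0.009, 0, 0, 0, 0, 0, -0.009, 0, 0, 0]

```text
time: 3.92
tool_pos: [0.5766, -0.1814, 0.0943]
tool_rot: [-0.0, 0.81, 0.586, -0.0]
contact_force: [-0.5, -0.2, -1.3]
opening: -0.0002
```

```bash
python3 look.py pics/p3.png
```

```text
3.975 [ 0.57673983 -0.18142639  0.09454393] [-1.97455261e-04  8.10369919e-01  5.85918543e-01 -1.24841536e-04] [ 0.64300748 -0.11198153 -0.66210605] -0.00011157787622524714 [-3.76783135e-01  3.90273875e-01  1.76189818e+00  2.34886096e-06
  9.89887815e-01 -1.62881062e+00]
[322.83379371 204.8858124 ]
```

View pics/p3.png

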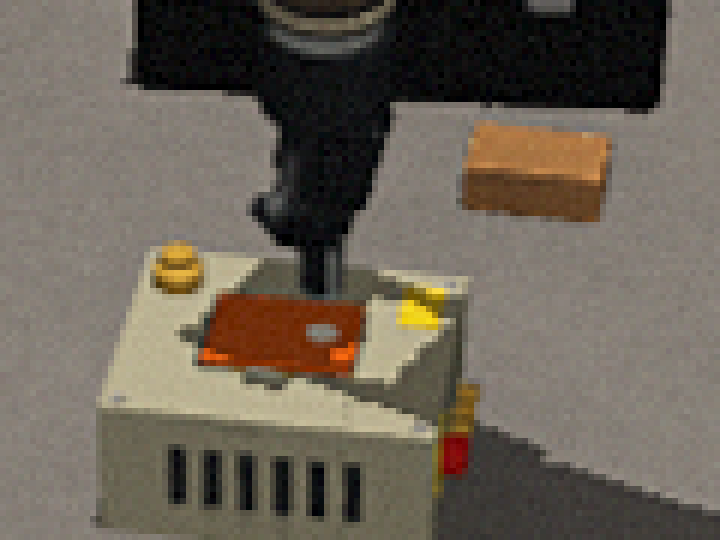

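Run:
```python
from cell import manip
from h import *
D=[]
for i in range(4):
    c=manip.capture("side");D.append(c["depth"])
z=np.median(D,0)
for v in range(186,208):
    s=[]
    for u in (320,321,322,323,324,325,326):
        oo,d=ray(c,u,v);s.append(str(((oo+z[v,u]*d)*1000).round().astype(int)))
    print(v,*s)
c=manip.capture("top");cv2.imwrite("pics/t3.png",cv2.resize(c["image"][190:260,340:430],None,fx=8,fy=8,interpolation=0))
```

```text
186 [ 580 -136  201] [ 585 -188  166] [ 582 -188  167] [ 574 -163  184] [ 571 -161  186] [ 568 -167  182] [ 567 -179  175]
187 [ 579 -130  201] [ 578 -145  191] [ 579 -170  175] [ 575 -167  178] [ 571 -166  178] [ 568 -168  178] [ 567 -184  167]
188 [ 580 -135  194] [ 578 -144  188] [ 575 -149  185] [ 575 -165  175] [ 571 -164  176] [ 569 -170  172] [ 566 -177  168]
189 [ 579 -133  191] [ 577 -139  188] [ 575 -145  184] [ 573 -155  178] [ 572 -167  170] [ 568 -168  169] [ 567 -183  160]
190 [ 581 -140  182] [ 578 -142  181] [ 575 -149  178] [ 572 -152  176] [ 572 -169  164] [ 568 -168  166] [ 566 -177  160]
191 [ 582 -151  172] [ 577 -141  178] [ 575 -149  173] [ 574 -166  163] [ 572 -173  158] [ 569 -174  158] [ 566 -176  156]
192 [ 585 -168  156] [ 583 -175  151] [ 575 -149  169] [ 575 -169  156] [ 572 -170  156] [ 569 -172  155] [ 567 -183  148]
193 [ 585 -168  152] [ 582 -171  150] [ 578 -166  154] [ 575 -168  153] [ 572 -170  152] [ 569 -172  151] [ 567 -183  144]
194 [ 586 -172  144] [ 582 -169  147] [ 577 -164  151] [ 575 -169  148] [ 572 -171  147] [ 569 -173  147] [ 566 -176
[... 905 characters left out ...]
 [ 582 -198   95] [ 579 -198   95] [ 576 -202   92] [ 572 -199   95] [ 569 -200   95]
203 [ 589 -194   92] [ 585 -191   95] [ 582 -195   92] [ 578 -193   94] [ 575 -193   94] [ 571 -192   96] [ 567 -191   97]
204 [ 587 -186   94] [ 584 -185   95] [ 580 -186   95] [ 577 -187   94] [ 574 -187   95] [ 570 -187   95] [ 566 -185   97]
205 [ 587 -185   90] [ 582 -177   96] [ 580 -181   94] [ 576 -178   97] [ 572 -180   96] [ 569 -180   96] [ 565 -180   97]
206 [ 585 -173   95] [ 581 -170   97] [ 579 -176   93] [ 575 -172   97] [ 571 -173   97] [ 568 -177   94] [ 565 -176   95]
207 [ 584 -166   96] [ 581 -171   92] [ 577 -167   95] [ 574 -166   97] [ 571 -171   94] [ 567 -170   95] [ 563 -166   99]
```

View pics/t3.png

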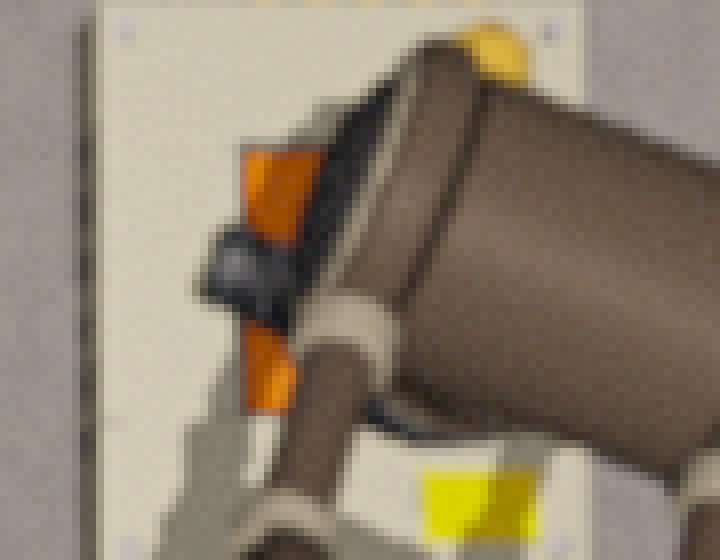

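The depth median puts the real fingertip at about (0.576,-0.18,0.125), roughly 30 mm above the reported TCP. It is over the mark, and there is no contact yet. I'll continue down in small guarded steps.

send_rows:
  increments: [0, 0, -0.003, 0, 0, 0, 0, 0, -0.006, 0, 0, 0, 0, 0, -0.009, 0, 0, 0, 0, 0, -0.012, 0, 0, 0, 0, 0, -0.015, 0, 0, 0, 0, 0, -0.015, 0, 0, 0]

```text
time: 4.97
tool_pos: [0.5766, -0.1814, 0.0794]
tool_rot: [-0.0, 0.81, 0.586, -0.0]
contact_force: [-0.3, -0.3, -0.3]
opening: 0.0001
```

```bash
python3 look.py pics/p4.png
```

```text
5.025 [ 0.5767925  -0.18141975  0.07954668] [-1.69053940e-04  8.10373827e-01  5.85913152e-01 -9.76237028e-05] [0.70484365 0.05751224 0.68228339] -8.935940958521618e-05 [-3.76749563e-01  4.10190593e-01  1.76907643e+00  2.10912110e-05
  9.62715679e-01 -1.62877450e+00]
[322.76004155 208.43908675]
```

View pics/p4.png

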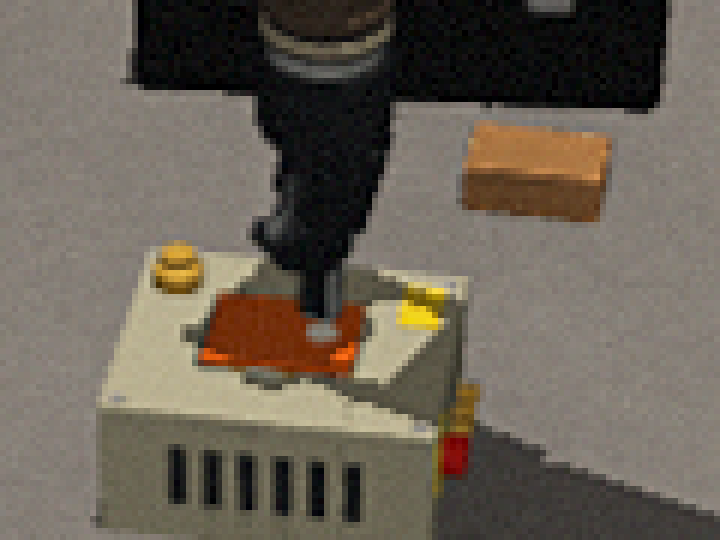

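No contact yet. The tip's bottom edge is at about row 203, and I expect contact around row 206, some 12-15 mm lower.

send_rows:
  increments: [0, 0, -0.003, 0, 0, 0, 0, 0, -0.006, 0, 0, 0, 0, 0, -0.009, 0, 0, 0, 0, 0, -0.009, 0, 0, 0]

```text
time: 5.52
tool_pos: [0.5766, -0.1814, 0.0703]
tool_rot: [-0.0, 0.81, 0.586, -0.0]
contact_force: [-0.2, -0.3, -0.1]
opening: -0.0004
```

```bash
python3 look.py pics/p5.png
```

```text
5.575 [ 0.57672711 -0.18140718  0.07053388] [-2.03553998e-04  8.10382767e-01  5.85900770e-01 -1.32602612e-04] [-0.00699919  0.28498618  0.6126812 ] 0.00037393514738463574 [-3.76757546e-01  4.22430070e-01  1.77306730e+00 -5.59091431e-06
  9.46581138e-01 -1.62873662e+00]
[322.74335473 210.56199025]
```

View pics/p5.png

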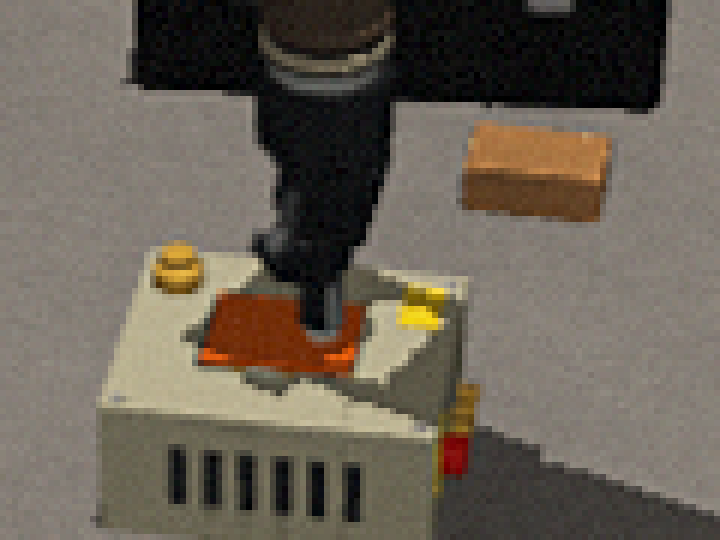

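The tip is now almost over the lower rim of the mark, at about (323,205). I'll take fine steps from here.

send_rows:
  increments: [0, 0, -0.001, 0, 0, 0, 0, 0, -0.002, 0, 0, 0, 0, 0, -0.003, 0, 0, 0, 0, 0, -0.003, 0, 0, 0]

```text
time: 6.08
tool_pos: [0.5768, -0.1815, 0.0677]
tool_rot: [-0.0, 0.81, 0.586, -0.0]
contact_force: [0.3, 0.1, -0.1]
opening: -0.0
```

send_rows:
  increments: [0, 0, -0.001, 0, 0, 0, 0, 0, -0.002, 0, 0, 0, 0, 0, -0.002, 0, 0, 0]

```text
time: 6.45
tool_pos: [0.5769, -0.1815, 0.0661]
tool_rot: [0.0, 0.81, 0.586, -0.0]
contact_force: [-2.2, -0.9, 3.0]
opening: 0.0002
```

Contact: the vertical force is 3 N, as expected of the latch spring. I'll look at the lid, then press on.

send_rows:
  increments: [0, 0, -0.001, 0, 0, 0, 0, 0, -0.002, 0, 0, 0, 0, 0, -0.002, 0, 0, 0]

```text
time: 6.82
tool_pos: [0.5768, -0.1816, 0.0638]
tool_rot: [-0.0, 0.81, 0.586, -0.0]
contact_force: [-1.4, -0.1, 3.0]
opening: 0.0001
```

```bash
python3 look.py pics/p6.png
```

```text
6.875 [ 0.57681574 -0.18154636  0.06376625] [-3.86264805e-05  8.10391334e-01  5.85888962e-01 -8.85865634e-05] [-1.60830942  0.15702613  2.26036424] -4.052477824640872e-05 [-3.76858850e-01  4.31856404e-01  1.77574721e+00 -1.34065724e-04
  9.34149472e-01 -1.62873230e+00]
[322.6987079  212.11862877]
```

View pics/p6.png

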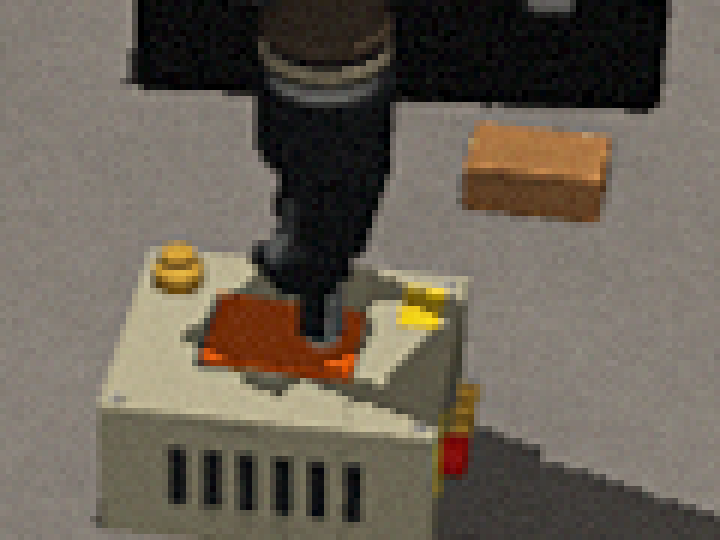

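The finger is on the mark at about (323,206) and the load is steady near 3 N. I'll press on to the bottom stop, where the force should rise.

send_rows:
  increments: [0, 0, -0.001, 0, 0, 0, 0, 0, -0.0015, 0, 0, 0, 0, 0, -0.0015, 0, 0, 0]

```text
time: 7.25
tool_pos: [0.5768, -0.1815, 0.0622]
tool_rot: [-0.0, 0.81, 0.586, -0.0]
contact_force: [-2.6, -0.3, 4.3]
opening: -0.0002
```

send_rows:
  increments: [0, 0, -0.0005, 0, 0, 0, 0, 0, -0.001, 0, 0, 0, 0, 0, -0.001, 0, 0, 0]

```text
time: 7.62
tool_pos: [0.5768, -0.1815, 0.062]
tool_rot: [-0.0, 0.81, 0.586, -0.0]
contact_force: [-4.1, 0.3, 7.5]
opening: -0.0003
```

The force rises to 7.5 N while the tip stands still, so it is on the bottom stop. Now I'll draw back quickly, straight up and then away to -x.

send_rows:
  increments: [0, 0, 0.04, 0, 0, 0, 0, 0, 0.09, 0, 0, 0, -0.01, 0, 0.14, 0, 0, 0, -0.05, 0, 0.18, 0, 0, 0, -0.09, 0, 0.2, 0, 0, 0, -0.12, 0, 0.22, 0, 0, 0, -0.12, 0, 0.22, 0, 0, 0, -0.12, 0, 0.22, 0, 0, 0]

```text
time: 8.62
tool_pos: [0.4575, -0.1814, 0.2807]
tool_rot: [0.0, 0.81, 0.586, 0.0]
contact_force: [0.2, 0.9, -0.2]
opening: 0.0002
```

```bash
python3 look.py pics/p7.png
```

```text
8.675 [ 0.45741673 -0.18131938  0.28025539] [-3.68610476e-04  8.10329898e-01  5.85973820e-01  5.42136543e-05] [ 0.06459264 -1.29430643 -0.54607004] 0.00036626309256170957 [-4.66227729e-01 -1.92545792e-02  1.84891498e+00  4.50638788e-04
  1.31253678e+00 -1.71850564e+00]
[360.50389922 161.29989507]
```

View pics/p7.png

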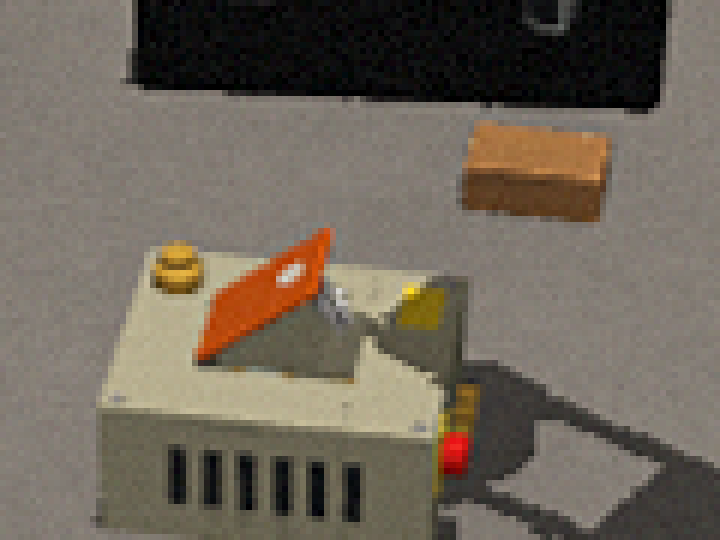

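The orange lid has popped open (free edge at about (325,188), mark near (318.5,195.5)), and the gripper is well clear. I'll hold still for 2.5 s and check again.

send_rows:
  increments: [0, 0, 0, 0, 0, 0, 0, 0, 0, 0, 0, 0, 0, 0, 0, 0, 0, 0, 0, 0, 0, 0, 0, 0, 0, 0, 0, 0, 0, 0, 0, 0, 0, 0, 0, 0, 0, 0, 0, 0, 0, 0, 0, 0, 0, 0, 0, 0, 0, 0, 0, 0, 0, 0, 0, 0, 0, 0, 0, 0]

```text
time: 9.93
tool_pos: [0.4569, -0.1815, 0.2813]
tool_rot: [0.0, 0.81, 0.586, -0.0]
contact_force: [-0.6, -0.4, 0.4]
opening: -0.0001
```

send_rows:
  increments: [0, 0, 0, 0, 0, 0, 0, 0, 0, 0, 0, 0, 0, 0, 0, 0, 0, 0, 0, 0, 0, 0, 0, 0, 0, 0, 0, 0, 0, 0, 0, 0, 0, 0, 0, 0, 0, 0, 0, 0, 0, 0, 0, 0, 0, 0, 0, 0, 0, 0, 0, 0, 0, 0, 0, 0, 0, 0, 0, 0]

```text
time: 11.18
tool_pos: [0.4569, -0.1815, 0.2812]
tool_rot: [-0.0, 0.81, 0.586, -0.0]
contact_force: [-0.6, 1.1, 0.2]
opening: -0.0001
```

```bash
python3 look.py pics/p8.png
python3 - <<'E'
from cell import manip
import pickle
from h import *
D=[manip.capture("side") for i in range(4)];c=D[0]
z=np.median([k["depth"] for k in D],0)
cn,p=lid(c,(295,180,332,215));u,v=map(int,np.round(p));o,d=ray(c,*p);P=o+d*z[v,u]
print("mark",p,P,"angle",np.arcsin(np.clip((P[2]-.095)/.065,-1,1)),"dist",np.linalg.norm(P-(manip.get_obs()["tool_pos"]+[0,0,.019])))
cv2.imwrite("pics/s8.png",c["image"])
b=pickle.load(open("c0.pkl","rb"))["side"]["image"]
df=(cv2.absdiff(cv2.GaussianBlur(b,(5,5),0),cv2.GaussianBlur(c["image"],(5,5),0)).max(2)>25)
cv2.imwrite("pics/d8.png",df*255)
E
```

```text
11.225 [ 0.45691535 -0.18150112  0.28127012] [2.74660812e-06 8.10393567e-01 5.85885881e-01 7.51682056e-06] [-0.38922757 -0.32307747  0.73348681] -5.361853705119148e-06 [-4.66719429e-01 -2.12301417e-02  1.84882139e+00  1.11873691e-05
  1.31398961e+00 -1.71866782e+00]
[360.68463792 161.01008001]
mark (np.float64(317.95191757298227), np.float64(195.03777904979967)) [ 0.59312979 -0.17599203  0.13695702] angle 0.7016680162064441 dist 0.21273601129839517[ WARN:0@6.860] global loadsave.cpp:1063 imwrite_ Unsupported depth image for selected encoder is fallbacked to CV_8U.
```

View pics/s8.png

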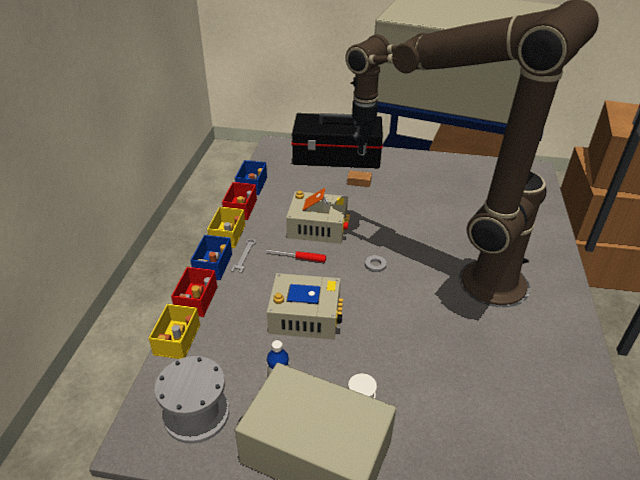

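View pics/d8.png

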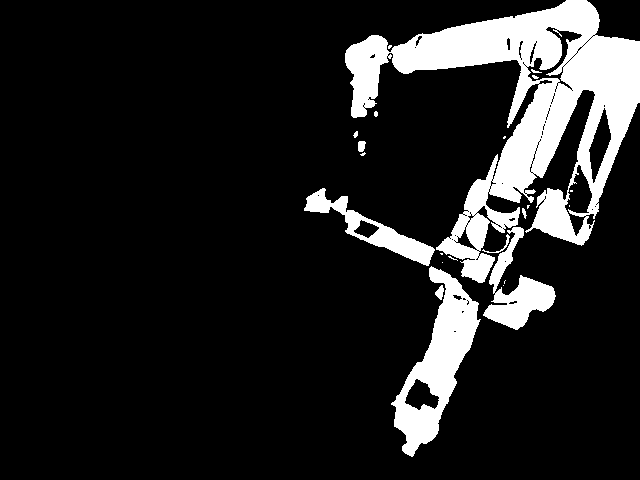

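The lid stays open at about 0.70 rad. The difference image shows only the arm, its shadow and the orange lid changed, and the blue hatch and the loose things have not moved. I'm handing the job in.

```bash
python3 -c "
from cell import manip
print(manip.finish_job())"
```

```text
the job is handed in; nothing more can be done
None
```

The orange hatch is open and stays open by itself. I pressed its white mark once with the shut fingers. The force held at about 3 N, then rose to 7.5 N at the bottom stop, and I drew straight up and back.

**Last checks:** about 3.5 s after release the lid stood at about 0.70 rad. The grasp point was about 21 cm from the mark and there was no contact force. In the side view, nothing but the arm, its shadow and the orange lid had changed since the start, so the blue hatch is still shut and no visible loose thing has moved. I did not take a last top view. I handed the job in at about 11.5 s.

**One disagreement:** contact came at a reported TCP height of about 67 mm, but the lid's upper face is at 95 mm. The side camera also showed the real fingertip about 25–30 mm above the reported TCP. I did not find the cause, so I went by force and camera for the press instead of the reported height. If the grasp point is really that much higher, it is still about 20 cm or more from the mark.

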